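# Close the coating drum and start the tumbler

## Robot

A 6-joint arm with a two-finger parallel gripper is mounted at the origin on the work surface. World frame = base frame: x ahead of the robot, y to its left, z up, the work surface at z = 0. Lengths are in m, angles in rad, forces in N, time in s.
With the tool pointing down it reaches from about 0.25 to 0.725 m from the base axis. Payload 4 kg.
Tool frame: the origin (TCP) lies on the centre line of the jaws, within the pads' length; the fingertips stand tip_reach ahead of it and the grasp point (between the pads) lies 5 mm behind it (tip_reach is the distance from the TCP to the fingertips, in m); z points along the fingers, y is the direction in which the jaws open and shut (so a half turn about z gives the same grasp; the last joint's range is limited). The gripper opens to 85 mm and grips with 20 to 120 N. Pads are 22 mm wide; open, the fingers measure 114 mm over their backs; the gripper's body (76 mm by 85 mm) begins 54 mm behind the grasp point. The pads swing forward as they close: fully open they stand 13 mm farther back than shut.
Start: joints at [1.125, 0.241, 0.005, 1.335, 0, 1.571], TCP at [0.216, 0.451, 0.223] pointing down, gripper open.
Joint ranges: [-2.72, 2.72], [-1.05, 1.87], [-1.09, 1.28], [-1.99, 2.15], [-1.42, 1.44], [-3.14, 3.14]. Speed limits (rad/s): [2.79, 2.79, 3.14, 3.14, 3.14, 3.14].

## Interface

Orientations are given as a unit quaternion [x, y, z, w].
In Python, from workcell import * gives the robot as it stands.
- The arm moves only by the tool arm_command, never from a script. Its arguments are lists of equal length, an entry for each row: "translation": the shift along the tool's x, y, z in cm, a list of three; "turn": the turn about the tool's z in rad; "hand": the closure, from 0 (fully open) to 1 (shut). In form: {"translation": [[x, y, z], ...], "turn": [turn, ...], "hand": [hand, ...]}. A call has 1 to 5 rows; each row is the pose to reach, as a shift and turn from the pose commanded when the call began, along the tool's axes at that moment; what a row does not reach only later rows make up. A row lasts 1/12 s, in which the tool goes at most 41.7 mm and 7.16 degrees, less where a joint would pass 70% of its speed; a pose out of reach is approached as far as the arm can. A call with a gripper value outside its range is refused whole. The fingers move at their own pace and stop on an object; the grip force is fixed at half the most. Time passes only in rows, so rows that repeat a pose let the fingers close. It gives the time, the measured TCP pose, the force and the opening at its end, in the units of the state.
- get_obs(): the state, without advancing time (a new reading comes with each control period).
- camera(name): name is "scene" or "top" or "wrist"; returns (picture, depth): 420x560x3 uint8, red, green, blue; 420x560 float32, m along the optical axis (not along the pixel's ray), 0 where there is no reading.
- camera_info(name): a dict with "mtx" (3x3 intrinsics, pixels), "world_to_cam" (4x4, takes a point from world to camera coordinates). Camera axes: x right, y down, z forward; pixel columns grow to the right and rows downward; lengths in m; the calibration is good to about 2 mm. The wrist camera is an equidistant fisheye: a pixel r from the principal point sees the ray r / f radians off the axis. A picture is of the moment at which its call begins: read the wrist's pose just before it. camera_info takes no time and is no camera call; for the wrist camera it gives the pose at the moment of the call.
- job_done(): hands the job in, once; it reports no verdict.
Trained networks look in the newest picture that a camera, given by its name, has taken for a name from the list of things; names that differ only in an ending like _2 or _b are one class to them, and where a whole thing is asked for, a point or a joint stands for the part that bears it (a point fixed in the world has none). Each returns a list of dicts, best first, with "conf" (0 to 1); they miss things now and then, are a little off and sometimes report something else, mostly with a low value. They report only what shows in the picture. A call takes as long as a camera call. They do not tell look-alikes from the thing itself.
- search_frame(camera, name): "location" ([row, column] in pixels, amid what is visible of it).
- spot_point(camera, name): "location" ([row, column] in pixels: a listed point, or the origin of a listed thing).
The state is a dict: "clock": time; "joint_pos": joint angles; "joint_vel": joint speeds; "tau": joint torques, N m; "eef_pos": TCP position; "tool_rot": TCP orientation; "ft_force": force on the tool from outside, world axes, zero at the start; "ft_torque": the same for the moment, N m; "grip_width": finger opening in m.
Only numpy, scipy, OpenCV 4.12 (cv2) and the standard library are available. Lean on these libraries where they do the work, as an engineer would, in place of code of your own. Each camera call takes 0.05 s, during which the arm holds its last target. There are 200 camera calls.

## Task

Get the bauble tumbler going: close its drum with whichever of the two black lids fits over the rim, pushed fully home and let go, and leave the other lid lying on the table, knob up. Then, on the sloping control box, slide the safety tab along its rails all the way off the start button, and press the button right down and let it come up again, leaving the tab aside. Do not disturb the other things on the bench.

Things in the scene. Friction and masses are not known exactly. Their poses are not given: they have to be found in the camera images.
- tumbler: bauble tumbler, fixed: grey base 150 x 150 x 45 mm; on it an upright open steel drum, 95 mm across outside, wall 4 mm; the top 5 mm of its rim tapers in to 91 mm. Origin under the base's centre; z up.
- drum_rim (a point): centre of the drum's open mouth, level with the rim's top, 153 mm above the table; z up. With the right lid home its top plate lies on the rim, the skirt reaches 16 mm below it and the knob's mid-height is 23 mm above this point.
- lid_a_knob (a point): black lid, 110 mm across, 20 mm high (4 mm top plate, skirt 16 mm deep inside), round knob 30 mm across, 38 mm tall on its middle; about 0.2 kg; lies knob up. Point: knob's mid-height, 39 mm above the skirt's lower edge, 19 mm above the top plate. The lids differ only in the bore, hidden below: one fits over the rim with 2 mm to spare all round, one stops on the rim 16 mm higher. Try them.
- lid_b_knob (a point): black lid, 110 mm across, 20 mm high (4 mm top plate, skirt 16 mm deep inside), round knob 30 mm across, 38 mm tall on its middle; about 0.2 kg; lies knob up. Point: knob's mid-height, 39 mm above the skirt's lower edge, 19 mm above the top plate. The lids differ only in the bore, hidden below: one fits over the rim with 2 mm to spare all round, one stops on the rim 16 mm higher. Try them.
- console: grey control box, fixed, 160 mm wide; face 35 deg from level, sloping down towards the robot. A steel guard hoop stands over it: its level bar (14 mm thick, along y) is 18 mm behind (+x of) the button's middle and 100 mm higher than its top, so a hand coming straight down hits it: come square to the face, tilted, from the robot's side. Origin under the centre, x level to the back, z up.
- start_top (a point): centre of the top of the start button, a black round cap 40 mm across in the sloping face, under the safety tab at first. Unpressed, it stands 14 mm out of the face. Axes: x up the slope, y across the face, the way the tab opens, z out of the face.
- start (a joint): travel of the start button into the face, m: 0 out, 0.007 right down; sprung, about 1.5 N to begin and 5 N right down.
- tab_fin (a point): centre of the fin on the aluminium safety tab; axes as start_top. The tab is a plate 60 x 60 mm, 17 to 21 mm out of the face, between two 24 mm high rails 30 to 38 mm either side along x. The fin stands on its middle: 50 mm along x, 10 mm thick along y, 21 to 49 mm out of the face (this point 35 mm). With the tab at 0 the fin is over the button's middle.
- tab (a joint): how far the tab has slid along +y, m: 0 to 0.008 at the start (button covered), 0.068 fully aside (button clear). It takes about 2 N to slide and stays where it is left.
- can: bystander: small paint can with a white top, 60 mm across, 85 mm tall, between and behind the machines; origin under its centre.
- bauble: bystander: gold bauble, 80 mm across, fixed on a small white foot, 94 mm tall in all; origin under its centre.
- brush: bystander: brush 190 mm long lying on the table; origin under its middle.
There are look-alikes about, which are no part of the job. What is shaped like the part that bears lid_a_knob but green or pink is not meant.

How it is judged:
By the outcome, as a careful person would: the job done as asked, in the order asked, and still so for the second after the job is handed in, with the robot touching nothing.
It also fails if it takes over 72 s, if anything falls off the work surface, if the arm or the gripper's body presses on something with over 40 N, if the wrist force passes 120 N, or if a joint passes its speed limit or range.

## Working session

There is one attempt and no reset: what is moved stays moved. The work goes in short steps, Python scripts to look and compute and a tool call to move; the robot and the scene stay as the last step left them, time stands still between calls to the robot, and variables do not carry over. Pictures are saved under pics/ and viewed, about 8 in all and at most 12, crops included, and the job is handed in when it is done.

Besides the shell and the picture viewer there is one more tool, called after ">>>" by a JSON object that holds its "op" and its "data". arm_command: Moves the arm, as the interface text tells. Its arguments: {"type":"object","properties":{"translation":{"type":"array","items":{"type":"array","items":{"type":"number"}}},"turn":{"type":"array","items":{"type":"number"}},"hand":{"type":"array","items":{"type":"number"}}},"required":["translation","turn","hand"]}

```bash
mkdir -p pics; ls
cat > h.py <<'E'
from workcell import *
import numpy as np, cv2
from scipy.spatial.transform import Rotation as R
def snap(name,fn=None):
    o=get_obs(); inf=camera_info(name); p,d=camera(name)
    if fn: cv2.imwrite('pics/'+fn,p[:,:,::-1])
    return p,d,inf
def px2w(inf,d,r,c,wrist=False,z=None,dep=None):
    K=np.array(inf['mtx']);T=np.linalg.inv(np.array(inf['world_to_cam']))
    x=(c-K[0,2])/K[0,0];y=(r-K[1,2])/K[1,1]
    if wrist:
        th=np.hypot(x,y); k=np.tan(th)/th if th>1e-9 else 1; x*=k;y*=k
    ray=T[:3,:3]@np.array([x,y,1.]);o=T[:3,3]
    if z is not None: return o+ray*(z-o[2])/ray[2]
    dd=dep if dep else d[int(round(r)),int(round(c))]
    return o+ray*dd
E
python3 - <<'E'
from h import *
for cam in ("top","scene"):
    p,d,inf=snap(cam,cam+'1.png')
    print(cam, np.linalg.inv(np.array(inf['world_to_cam']))[:3].round(3).tolist())
    for n in ["drum_rim","lid_a_knob","tumbler","console","start_top","tab_fin","can","bauble","brush"]:
        for q in spot_point(cam,n)[:4]:
            r,c=q['location']
            ok=0<=r<419.5 and 0<=c<559.5
            print(cam,n,round(q['conf'],2),int(r),int(c),px2w(inf,d,r,c).round(3) if ok else None)
o=get_obs();print(o)
E
```

```text
pics
top [[-0.003, -0.973, 0.23, 0.231], [-1.0, 0.004, 0.004, 0.002], [-0.005, -0.23, -0.973, 1.319]]
top drum_rim 0.76 172 358 [ 0.617 -0.202  0.12 ]
top drum_rim 0.49 187 220 [0.588 0.183 0.074]
top lid_a_knob 0.95 259 180 [0.388 0.292 0.04 ]
top lid_a_knob 0.84 299 207 [0.279 0.209 0.063]
top lid_a_knob 0.64 246 239 [0.421 0.127 0.062]
top console 0.73 230 439 [ 0.472 -0.444  0.02 ]
top console 0.61 185 216 [0.593 0.192 0.08 ]
top tab_fin 0.63 180 224 [0.598 0.167 0.111]
top tab_fin 0.45 184 219 [0.594 0.185 0.081]
top can 0.9 155 285 [ 0.683 -0.003  0.076]
top bauble 0.6 230 131 [0.465 0.423 0.079]
top brush 0.61 230 440 [ 0.47  -0.447  0.025]
scene [[0.628, 0.488, -0.607, 1.282], [0.778, -0.405, 0.479, -0.633], [-0.012, -0.773, -0.634, 0.962]]
scene drum_rim 0.77 262 257 [ 0.588 -0.178  0.117]
scene lid_a_knob 0.87 181 290 [0.282 0.196 0.051]
scene lid_a_knob 0.81 188 332 [0.402 0.292 0.046]
scene lid_a_knob 0.64 212 305 [0.439 0.133 0.04 ]
scene lid_a_knob 0.53 286 327 [ 0.72  -0.031  0.029]
scene tumbler 0.75 299 257 [ 0.648 -0.222  0.052]
scene console 0.94 241 355 [0.669 0.1
[... 388 characters left out ...]
56]
{'clock': 1.0, 'joint_pos': array([1.12497187e+00, 2.40598349e-01, 5.00012712e-03, 1.33520793e+00,
       1.95849394e-05, 1.57079620e+00]), 'joint_vel': array([-3.89361851e-04,  1.99175752e-04, -9.69767439e-04, -4.37348235e-04,
       -8.31204261e-05,  1.17714748e-04]), 'tau': array([-7.86628243e-04, -3.72219872e+01,  2.52694595e+01,  1.25842533e-03,
       -8.89586704e-05,  1.33164562e-05]), 'eef_pos': array([0.21559383, 0.45112698, 0.22310734]), 'tool_rot': array([ 2.21070672e-01,  9.75257791e-01, -2.62582168e-06, -1.06361237e-05]), 'ft_force': array([ 0.87347614,  0.05573022, -0.22433173]), 'ft_torque': array([-0.04338774, -0.024259  , -0.00975588]), 'grip_width': 0.08550821023544951}
```

Run:
```python
import cv2
a=cv2.imread('pics/top1.png');b=cv2.imread('pics/scene1.png')
cv2.imwrite('pics/t.png',cv2.resize(a[120:330,80:500],(800,400),interpolation=cv2.INTER_CUBIC))
cv2.imwrite('pics/s.png',cv2.resize(b[130:350,110:430],(800,550),interpolation=cv2.INTER_CUBIC))
```

```text
(no output)
```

View pics/t.png

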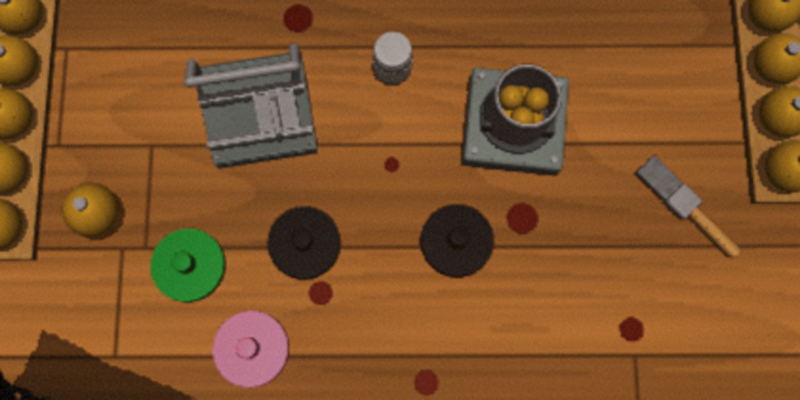

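View pics/s.png

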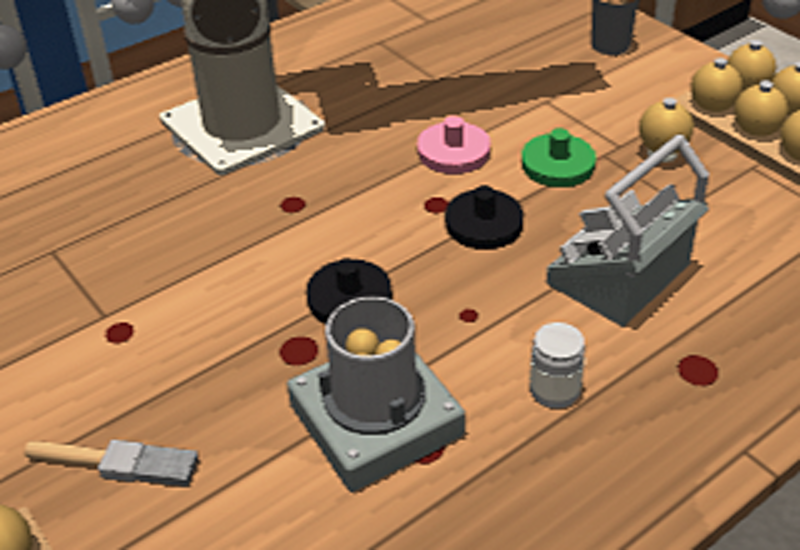

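The top view shows the two black lids at about px (row 246, col 239) and (246, 320), and the drum mouth at about (171, 357). The console is at about (185, 217), and the tab in it covers the button. The tool can't tilt, so I'll open the jaws and point them along the slope. The far finger then reaches in front of the body and clears the bar. Next I measure from depth.

```bash
cat >> h.py <<'E'
def cloud(inf,d,wrist=False):
    K=np.array(inf['mtx']);T=np.linalg.inv(np.array(inf['world_to_cam']))
    v,u=np.mgrid[:d.shape[0],:d.shape[1]];x=(u-K[0,2])/K[0,0];y=(v-K[1,2])/K[1,1]
    if wrist:
        th=np.hypot(x,y)+1e-9;k=np.tan(np.minimum(th,1.4))/th;x=x*k;y=y*k
    P=np.stack([x*d,y*d,d],-1)@T[:3,:3].T+T[:3,3]
    P[d<=0]=np.nan
    return P
def circ(q):
    A=np.c_[2*q[:,:2],np.ones(len(q))];s=np.linalg.lstsq(A,(q[:,:2]**2).sum(1),rcond=None)[0]
    return s[:2],np.sqrt(s[2]+s[0]**2+s[1]**2)
E
python3 - <<'E'
from h import *
for cam in("top","scene"):
    p,d,inf=snap(cam); P=cloud(inf,d); 
    def box(x0,x1,y0,y1,z0,z1):
        m=(P[...,0]>x0)&(P[...,0]<x1)&(P[...,1]>y0)&(P[...,1]<y1)&(P[...,2]>z0)&(P[...,2]<z1)
        return P[m],m
    for n,(x,y) in dict(L=(.42,.125),Rt=(.42,-.1)).items():
        q,_=box(x-.09,x+.09,y-.07,y+.07,.051,.07); t,_=box(x-.09,x+.09,y-.09,y+.09,.014,.03)
        print(cam,n,len(q),q.mean(0).round(4) if len(q) else 0,len(t),((t.max(0)+t.min(0))/2).round(4),(t.max(0)-t.min(0)).round(3))
    q,_=box(.5,.72,-.3,-.1,.147,.165)
    print(cam,'rim',len(q),circ(q),q[:,2].max(),((q.max(0)+q.min(0))/2).round(4))
    q,_=box(.5,.72,.08,.3,.01,.22)
    np.save(cam+'_con.npy',q)
    # dominant plane at 35deg via RANSAC
    rng=np.random.default_rng(0);best=0
    for i in range(3000):
        a=q[rng.choice(len(q),3,False)];n=np.cross(a[1]-a[0],a[2]-a[0]);l=np.linalg.norm(n)
        if l<1e-6: continue
        n=n/l*np.sign(n[2]) if n[2] else n/l
        if abs(n[2]-np.cos(np.radians(35)))>.05 or n[0]>0: continue
        k=(abs((q-a[0])@n)<.002).sum()
        if k>best: best=k;bn=n;bp=a[0]
    I=q[abs((q-bp)@bn)<.0025];c=I.mean(0);n=np.linalg.svd(I-c)[2][2];n*=np.sign(n[2])
    print(cam,'face',best,n.round(3),'tilt',np.degrees(np.arccos(n[2])),'yaw',np.degrees(np.arctan2(-n[1],-n[0])),c.round(4))
E
```

```text
top L 92 [0.4266 0.1305 0.0588] 1035 [0.4273 0.1303 0.0215] [0.109 0.107 0.014]
top Rt 89 [ 0.4294 -0.0994  0.0586] 1046 [ 0.4303 -0.1001  0.0214] [0.107 0.109 0.015]
top rim 217 (array([ 0.61246567, -0.19229726]), np.float64(0.04452307977685942)) 0.1608717395357453 [ 0.6123 -0.1925  0.154 ]
top face 874 [-0.564 -0.097  0.82 ] tilt 34.91780727469128 yaw 9.747322694958726 [0.6116 0.2062 0.0709]
scene L 49 [0.429  0.1285 0.0564] 457 [0.4269 0.1312 0.0218] [0.111 0.115 0.016]
scene Rt 56 [ 0.4307 -0.1007  0.0564] 422 [ 0.4252 -0.0995  0.0213] [0.104 0.109 0.015]
scene rim 205 (array([ 0.61243617, -0.19302933]), np.float64(0.04431769621513491)) 0.15533301577142755 [ 0.6119 -0.1928  0.1512]
scene face 245 [-0.564 -0.104  0.819] tilt 35.021713268929844 yaw 10.433643685289807 [0.6457 0.1858 0.0912]
```

Run:
```python
from h import *
a=np.radians(10.1);t=np.radians(35)
n=np.array([-np.sin(t)*np.cos(a),-np.sin(t)*np.sin(a),np.cos(t)])
ex=np.array([np.cos(t)*np.cos(a),np.cos(t)*np.sin(a),np.sin(t)]);ey=np.array([-np.sin(a),np.cos(a),0])
B=np.c_[ex,ey,n]; O=np.array([.6116,.2062,.0709])
for cam in("top","scene"):
    q=(np.load(cam+'_con.npy')-O)@B
    print(cam)
    H=np.histogram(q[:,2],np.arange(-.02,.08,.003));print(H[0])
    for lo,hi in((-.003,.003),(.016,.022),(.0225,.027),(.03,.047),(.047,.053)):
        m=q[(q[:,2]>lo)&(q[:,2]<hi)&(abs(q[:,0])<.08)&(abs(q[:,1])<.1)]
        if not len(m): continue
        img,_,_=np.histogram2d(m[:,0],m[:,1],[np.arange(-.08,.081,.008),np.arange(-.1,.101,.008)])
        print(lo,hi);print('\n'.join(''.join('%3d'%v if v else '  .' for v in r) for r in img[::-1]))
```

```text
top
[ 11  23  36  41  89 355 677 443 119  36  19  34  91 258 254 126  24   6
   9   7   9  16  28  27  12   6   6   5   9   6   6   4  10]
-0.003 0.003
  .  .  .  2  6  4  4  5  7  6  6  4  7  5  9  5  8  6  9  3  .  .  .  .  .
  .  3  .  .  1  .  .  2  .  1  .  .  .  .  .  .  .  .  .  .  .  .  .  .  .
  .  2  1  .  .  .  .  .  1  .  .  .  2  .  1  1  1  2  .  2  1  1  .  .  .
  .  3  4  6  6  7  5  6  5  6  6  7  5  4  5  5  5  2  8  6  5  2  .  .  .
  .  3  4  2  3  4  5  3  5  5  3  3  4  3  6  5  2  5  4  3  4  3  .  .  .
  .  2  .  .  .  .  .  .  .  .  .  .  .  .  .  .  .  .  .  .  .  .  .  .  .
  .  3  3  3  1  .  .  .  .  .  .  2  3  4  6  5  6  4  4  6  5  2  .  .  .
  .  4  4  6  1  .  .  .  .  .  .  2  7  7  6  4  5  8  6  7  6  4  .  .  .
  .  2  8  5  .  .  .  .  .  .  .  2  4  8  6  7  5  7  6  6  6  3  .  .  .
  .  2  4  8  .  .  .  .  .  .  .  1  6  7  5  5  6  5  6  6  4  2  .  .  .
  .  2  7  6  1  .  .  .  .  .  .  .  9  2  7  2  7  6  8  5  6  2  .  .  .
  .  3  5  7  1  .  .  .  .  .  .  1  6  7  3  7  6  6  4  4  7  2  .  .  .
  .  1  5  6  2  .  .  .  .  .  .  .
[... 13801 characters left out ...]
.  .  .  .  .  .
  .  .  .  .  .  .  .  3  .  .  .  .  .  .  .  .  .  .  .  .  .  .  .  .  .
  .  .  .  .  .  .  .  1  1  .  .  .  .  .  .  .  .  .  .  .  .  .  .  .  .
  .  .  .  .  .  .  .  .  .  .  .  .  .  .  .  .  .  .  .  .  .  .  .  .  .
  .  .  .  .  .  .  .  .  .  .  .  .  .  .  .  .  .  .  .  .  .  .  .  .  .
  .  .  .  .  .  .  .  .  .  .  .  .  .  .  .  .  .  .  .  .  .  .  .  .  .
  .  .  .  .  .  .  .  .  .  .  .  .  .  .  .  .  .  .  .  .  .  .  .  .  .
  .  .  .  .  .  .  .  .  .  .  .  .  .  .  .  .  .  .  .  .  .  .  .  .  .
  .  .  .  .  .  .  .  .  .  .  .  .  .  .  .  .  .  .  .  .  .  .  .  .  .
  .  .  .  .  .  .  .  .  .  .  .  .  .  .  .  .  .  .  .  .  .  .  .  .  .
```

The rim is at (0.612, −0.193). The lids are at (0.430, −0.100) and (0.428, 0.130). The console is yawed about 10°, and the fin centre is at roughly (s +4, y −37) mm in my face frame. I'll turn the tool to 10° and go above the right lid.

```bash
cat >> h.py <<'E'
def plan(tgt,yaw=None,pos=None,rot=None):
    o=get_obs();p=np.array(o['eef_pos']) if pos is None else np.array(pos);M=R.from_quat(o['tool_rot']).as_matrix()
    cur=np.arctan2(M[1,1],M[0,1]);
    if yaw is None:yaw=cur
    print('pos',p.round(4),'yaw',np.degrees(cur).round(2),'F',np.round(o['ft_force'],1),'grip',round(o['grip_width'],4),'t',round(o['clock'],2))
    print('turn',round(cur-yaw,4),'cm',(100*M.T@(np.array(tgt)-p)).round(2),'rows',np.linalg.norm(np.array(tgt)-p)/.0417)
E
python3 - <<'E'
from h import *
import workcell
print([k for k in dir(workcell) if not k.startswith('_')], getattr(workcell,'tip_reach',None))
plan((.43,-.10,.16),np.radians(10.1))
E
```

```text
['Unreachable', 'camera', 'camera_info', 'get_obs', 'job_done', 'search_frame', 'spot_point', 'tip_reach'] 0.014
pos [0.2156 0.4511 0.2231] yaw 64.46 F [ 0.5 -0.2  0. ] grip 0.0854 t 1.1
turn 0.9487 cm [-43.11 -40.48   6.31] rows 14.262131228030887
```

>>> {"op": "arm_command", "data": {"translation": [[-2.9,-2.7,0],[-5.8,-5.4,0],[-8.7,-8.1,0],[-11.6,-10.8,0],[-14.5,-13.5,0]], "turn": [0.12,0.24,0.36,0.48,0.6], "hand": [0,0,0,0,0]}}

```text
clock: 1.52
eef_pos: [0.2884, 0.2652, 0.2232]
tool_rot: [0.501, 0.865, 0.0, 0.0]
ft_force: [1.2, -0.5, -0.1]
grip_width: 0.0853
```

Run:
```python
from h import *
plan((.43,-.10,.16),np.radians(10.1))
```

```text
pos [0.2884 0.2652 0.2232] yaw 29.8 F [ 1.2 -0.5 -0.1] grip 0.0853 t 1.52
turn 0.3439 cm [-38.73  -5.87   6.32] rows 9.515554605514534
```

>>> {"op": "arm_command", "data": {"translation": [[-3.9,-0.6,0.6],[-7.7,-1.2,1.2],[-11.6,-1.8,1.9],[-15.5,-2.4,2.5],[-19.4,-2.9,3.1]], "turn": [0.08,0.15,0.22,0.29,0.344], "hand": [0,0,0,0,0]}}

```text
clock: 1.93
eef_pos: [0.3605, 0.0825, 0.1922]
tool_rot: [0.641, 0.767, 0.0, 0.0]
ft_force: [0.5, 0.7, -0.1]
grip_width: 0.0852
```

>>> {"op": "arm_command", "data": {"translation": [[-3.8,0.8,0.6],[-7.6,1.5,1.2],[-11.5,2.2,1.9],[-15.3,3.0,2.5],[-19.2,3.8,3.1]], "turn": [0,0,0,0,0], "hand": [0,0,0,0,0]}}

```text
clock: 2.35
eef_pos: [0.4326, -0.0997, 0.1611]
tool_rot: [0.64, 0.768, 0.0, 0.0]
ft_force: [0.4, 1.8, 0.9]
grip_width: 0.0856
```

Run:
```python
from h import *
p,d,inf=snap('wrist','w1.png');P=cloud(inf,d,True)
for q in spot_point('wrist','lid_a_knob')[:3]:
    r,c=q['location'];print(q['conf'],r,c,px2w(inf,d,r,c,True,z=.039))
m=(P[...,2]>.05)&(P[...,2]<.066)&(np.hypot(P[...,0]-.43,P[...,1]+.1)<.04);print(m.sum(),P[m].mean(0),((P[m].max(0)+P[m].min(0))/2))
m=(P[...,2]>.014)&(P[...,2]<.028)&(np.hypot(P[...,0]-.43,P[...,1]+.1)<.08);print(m.sum(),P[m].mean(0),((P[m].max(0)+P[m].min(0))/2),np.ptp(P[m],0))
plan((.43,-.10,.04))
```

```text
0.45 195.6 275.2 [ 0.42777676 -0.09492068  0.039     ]
1005 [ 0.42738554 -0.09605792  0.05731415] [ 0.42742002 -0.09692322  0.05524314]
9092 [ 0.42722998 -0.09340037  0.01976832] [ 0.42806666 -0.09669275  0.02094896] [0.10978302 0.10859373 0.01384817]
pos [ 0.4338 -0.1023  0.1603] yaw 9.94 F [0.1 0.5 0.8] grip 0.0853 t 2.45
turn 0.0 cm [ 0.31 -0.34 12.02] rows 2.88579515374272
```

View pics/w1.png

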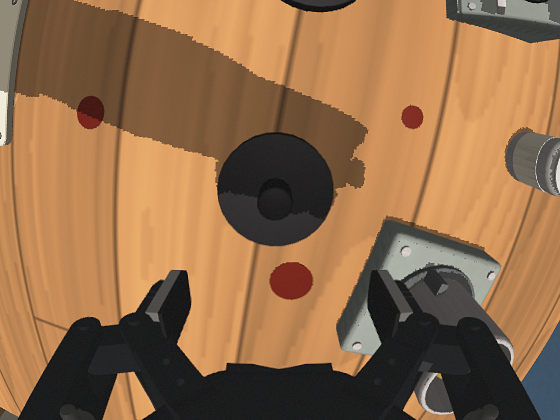

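The wrist picture shows the black lid at about (190, 276), clear between the fingers. The three cameras agree on (0.429, −0.099). I'll descend, grip and lift.

>>> {"op": "arm_command", "data": {"translation": [[0.2,-0.2,3.5],[0.4,-0.4,7.0],[0.4,-0.4,10.0],[0.4,-0.4,12.0],[0.4,-0.4,12.0]], "turn": [0,0,0,0,0], "hand": [0,0,0,0,0]}}

```text
clock: 2.87
eef_pos: [0.4236, -0.0929, 0.0375]
tool_rot: [0.64, 0.768, -0.002, -0.004]
ft_force: [-0.2, 0.5, -0.2]
grip_width: 0.0857
```

>>> {"op": "arm_command", "data": {"translation": [[0,0,0],[0,0,0],[0,0,0],[0,0,0],[0,0,0]], "turn": [0,0,0,0,0], "hand": [0.9,0.9,0.9,0.9,0.9]}}

```text
clock: 3.28
eef_pos: [0.4289, -0.0946, 0.0428]
tool_rot: [0.64, 0.768, 0.001, 0.001]
ft_force: [-0.2, -0.2, 6.2]
grip_width: 0.0267
```

>>> {"op": "arm_command", "data": {"translation": [[0,0,0],[0,0,0],[0,0,0],[0,0,0],[0,0,0]], "turn": [0,0,0,0,0], "hand": [0.9,0.9,0.9,0.9,0.9]}}

```text
clock: 3.7
eef_pos: [0.4289, -0.0946, 0.0429]
tool_rot: [0.64, 0.768, 0.001, 0.001]
ft_force: [-2.1, 0.2, 7.8]
grip_width: 0.0266
```

>>> {"op": "arm_command", "data": {"translation": [[0,0,-1.5],[0,0,-4],[0,0,-8],[0,0,-12],[0,0,-12]], "turn": [0,0,0,0,0], "hand": [0.9,0.9,0.9,0.9,0.9]}}

```text
clock: 4.12
eef_pos: [0.4326, -0.0955, 0.169]
tool_rot: [0.64, 0.768, 0.003, 0.006]
ft_force: [1.9, -0.5, -1.6]
grip_width: 0.0263
```

>>> {"op": "arm_command", "data": {"translation": [[0,0,0],[0,0,0]], "turn": [0,0], "hand": [0.9,0.9]}}

```text
clock: 4.28
eef_pos: [0.4272, -0.0943, 0.1609]
tool_rot: [0.64, 0.768, -0.0, -0.0]
ft_force: [-0.6, 0.3, -2.9]
grip_width: 0.0265
```

Run:
```python
from h import *
p,d,inf=snap('wrist','w2.png');P=cloud(inf,d,True)
o=get_obs();M=R.from_quat(o['tool_rot']).as_matrix();Q=(P-o['eef_pos'])@M
plan((.6124,-.1926,.23))
# lid plate in the tool frame
m=(Q[...,2]>.005)&(Q[...,2]<.045)&(np.hypot(Q[...,0],Q[...,1])<.08)&(p.max(-1)<90)
q=Q[m];print(m.sum(),np.percentile(q,[1,50,99],0).round(4))
h=np.histogram(q[:,2],np.arange(.005,.046,.002));print(h[0])
z0=h[1][h[0].argmax()];t=q[abs(q[:,2]-z0-.001)<.003]
print((t.max(0)+t.min(0))/2,np.ptp(t,0))
```

```text
pos [ 0.4264 -0.0941  0.1599] yaw 10.37 F [-0.4  0.4 -2. ] grip 0.0264 t 4.33
turn 0.0 cm [-13.03  16.51  -7.06] rows 5.319701799057423
17098 [[-0.0528 -0.0512  0.0102]
 [ 0.0164 -0.0005  0.0223]
 [ 0.0514  0.0508  0.0338]]
[   70    72    62    64    66    66    58   239 13596  2355    35    99
    64    57    53    58    44    37     3     0]
[-0.00224915 -0.00031583  0.02201286] [0.10861582 0.10863349 0.00565475]
```

View pics/w2.png

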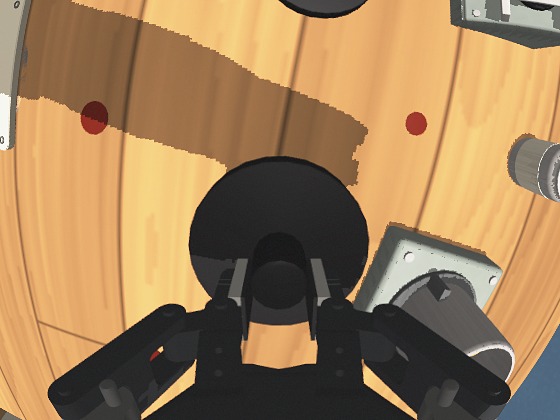

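The lid is held level with its centre at (−2.2, −0.3) mm in the tool frame and its plate 22 mm below the TCP. The right lid will therefore be home at TCP z≈0.179, and the wrong one will stop at 0.195.

>>> {"op": "arm_command", "data": {"translation": [[-0.5,1,-4],[-3,4,-7],[-6,7.5,-7],[-9,11,-7],[-11,14,-7]], "turn": [0,0,0,0,0], "hand": [0.9,0.9,0.9,0.9,0.9]}}

```text
clock: 4.75
eef_pos: [0.5772, -0.1744, 0.2297]
tool_rot: [0.64, 0.768, -0.001, -0.001]
ft_force: [0.8, -0.2, -2.8]
grip_width: 0.0266
```

>>> {"op": "arm_command", "data": {"translation": [[-1.0,1.6,0],[-1.8,2.5,0],[-1.8,2.5,0],[-1.8,2.5,0]], "turn": [0,0,0,0], "hand": [0.9,0.9,0.9,0.9]}}

```text
clock: 5.08
eef_pos: [0.6035, -0.1864, 0.2277]
tool_rot: [0.64, 0.768, -0.001, -0.003]
ft_force: [-0.4, 0.1, -2.2]
grip_width: 0.0261
```

Run:
```python
from h import *
o=get_obs();M=R.from_quat(o['tool_rot']).as_matrix()
print('lid now',o['eef_pos']+M@[-.0022,-.0003,.022])
plan(np.array([.6124,-.1926,.195])-M@[-.0022,-.0003,0])
p,d,inf=snap('scene');P=cloud(inf,d)
m=(abs(P[...,2]-.207)<.006)&(np.hypot(P[...,0]-.612,P[...,1]+.193)<.08);t=P[m]
print(len(t),np.median(t[:,2]),(t.max(0)+t.min(0))/2,np.ptp(t,0))
```

```text
lid now [ 0.60342454 -0.18859657  0.20566879]
pos [ 0.6035 -0.1864  0.2277] yaw 10.35 F [-0.4  0.1 -2.2] grip 0.0261 t 5.08
turn 0.0 cm [-0.56  0.82  3.26] rows 0.8171796050103899
796 0.20401307896836118 [ 0.60344171 -0.19166146  0.20629017] [0.11020349 0.10959715 0.01056921]
```

>>> {"op": "arm_command", "data": {"translation": [[-0.4,0.85,0.5],[-0.4,0.85,1.0],[-0.4,0.85,1.0],[-0.4,0.85,1.0]], "turn": [0,0,0,0], "hand": [0.9,0.9,0.9,0.9]}}

```text
clock: 5.47
eef_pos: [0.6129, -0.1886, 0.2205]
tool_rot: [0.64, 0.768, -0.0, -0.001]
ft_force: [0.9, 0.3, -0.8]
grip_width: 0.0265
```

```bash
cat >> h.py <<'E'
def lidchk(z,xy=(.6124,-.1926)):
    o=get_obs();M=R.from_quat(o['tool_rot']).as_matrix()
    print('lid by tool',(o['eef_pos']+M@[-.0022,-.0003,.022]).round(4))
    for cam in('scene','top'):
        p,d,inf=snap(cam);P=cloud(inf,d)
        m=(abs(P[...,2]-z)<.008)&(np.hypot(P[...,0]-xy[0],P[...,1]-xy[1])<.075);t=P[m]
        print(cam,len(t),np.median(t[:,2]).round(4),((np.percentile(t,99,0)+np.percentile(t,1,0))/2).round(4),np.ptp(t,0).round(3))
    plan(np.array([xy[0],xy[1],.195])-M@[-.0022,-.0003,0])
E
python3 -c "
from h import *
lidchk(.196)"
```

```text
lid by tool [ 0.613  -0.1908  0.1985]
scene 892 0.1967 [ 0.6147 -0.1946  0.195 ] [0.11  0.11  0.015]
top 62 0.1992 [ 0.6314 -0.151   0.1961] [0.056 0.025 0.015]
pos [ 0.6133 -0.1888  0.2213] yaw 10.38 F [-0.1  0.3 -2.1] grip 0.0263 t 5.57
turn 0.0 cm [-0.14 -0.13  2.63] rows 0.6330592265045525
```

>>> {"op": "arm_command", "data": {"translation": [[0,-0.14,1.0],[0,-0.14,2.0],[0,-0.14,2.4],[0,-0.14,2.4]], "turn": [0,0,0,0], "hand": [0.9,0.9,0.9,0.9]}}

```text
clock: 5.9
eef_pos: [0.6112, -0.1889, 0.1954]
tool_rot: [0.64, 0.768, -0.001, -0.002]
ft_force: [-0.3, 0.4, -1.8]
grip_width: 0.0266
```

>>> {"op": "arm_command", "data": {"translation": [[0,0,0.3],[0,0,0.6],[0,0,0.6]], "turn": [0,0,0], "hand": [0.9,0.9,0.9]}}

```text
clock: 6.15
eef_pos: [0.6121, -0.1892, 0.1906]
tool_rot: [0.64, 0.768, -0.0, -0.0]
ft_force: [-0.4, -0.2, -2.6]
grip_width: 0.0264
```

```bash
python3 -c "
from h import *
lidchk(.169);print(get_obs()['ft_torque'])"
```

```text
lid by tool [ 0.6122 -0.1914  0.1686]
scene 851 0.1669 [ 0.6138 -0.1951  0.1684] [0.111 0.109 0.016]
top 56 0.1693 [ 0.6312 -0.1514  0.1685] [0.052 0.023 0.013]
pos [ 0.6123 -0.1893  0.1911] yaw 10.37 F [ 0.4 -0.2 -1.8] grip 0.0266 t 6.25
turn 0.0 cm [-0.11 -0.02 -0.39] rows 0.09647248632399814
[ 0.0321269  -0.0067116   0.00516054]
```

There's no contact force at 4 mm past the rim, so this lid fits. I'll push it home.

>>> {"op": "arm_command", "data": {"translation": [[0,0,0.4],[0,0,0.8],[0,0,1.1],[0,0,1.3],[0,0,1.4]], "turn": [0,0,0,0,0], "hand": [0.9,0.9,0.9,0.9,0.9]}}

```text
clock: 6.67
eef_pos: [0.6122, -0.1891, 0.1798]
tool_rot: [0.64, 0.768, 0.0, 0.001]
ft_force: [-5.6, 1.8, 13.5]
grip_width: 0.0265
```

```bash
python3 -c "
from h import *
lidchk(.157)"
```

```text
lid by tool [ 0.6124 -0.1914  0.1578]
scene 844 0.1563 [ 0.6136 -0.1955  0.1562] [0.11  0.109 0.016]
top 61 0.1582 [ 0.6296 -0.1507  0.1566] [0.056 0.025 0.013]
pos [ 0.6122 -0.1891  0.1798] yaw 10.38 F [-4.3  1.9  8.6] grip 0.0266 t 6.77
turn 0.0 cm [-0.13 -0.01 -1.52] rows 0.3649193755102413
```

>>> {"op": "arm_command", "data": {"translation": [[0,0,0.2],[0,0,0.2],[0,0,0],[0,0,0],[0,0,0]], "turn": [0,0,0,0,0], "hand": [0.9,0.9,0.4,0,0]}}

```text
clock: 7.18
eef_pos: [0.6125, -0.1894, 0.1772]
tool_rot: [0.64, 0.768, 0.0, 0.0]
ft_force: [0.9, 0.3, -0.7]
grip_width: 0.0621
```

>>> {"op": "arm_command", "data": {"translation": [[0,0,0],[0,0,-2],[0,0,-5],[0,0,-8],[0,0,-8]], "turn": [0,0,0,0,0], "hand": [0,0,0,0,0]}}

```text
clock: 7.6
eef_pos: [0.6148, -0.1901, 0.2635]
tool_rot: [0.64, 0.768, 0.002, 0.005]
ft_force: [0.4, -0.2, 1.7]
grip_width: 0.0851
```

```bash
python3 -c "
from h import *
lidchk(.157)
# press geometry
a=np.radians(10.1);t=np.radians(35)
n=np.array([-np.sin(t)*np.cos(a),-np.sin(t)*np.sin(a),np.cos(t)])
ex=np.array([np.cos(t)*np.cos(a),np.cos(t)*np.sin(a),np.sin(t)]);ey=np.array([-np.sin(a),np.cos(a),0])
B=np.c_[ex,ey,n]; O=np.array([.6116,.2062,.0709])
f=lambda s,y,h:(O+B@[s,y,h]).round(4)
print('finc',f(.003,-.037,.035),'fin low top',f(-.022,-.037,.049),'fin low bot',f(-.022,-.037,.021),'btn',f(.003,-.041,.014))
"
```

```text
lid by tool [ 0.6151 -0.1924  0.2415]
scene 897 0.1563 [ 0.614  -0.1953  0.1557] [0.11  0.109 0.016]
top 67 0.158 [ 0.6259 -0.149   0.157 ] [0.059 0.02  0.014]
pos [ 0.6132 -0.1896  0.2583] yaw 10.37 F [0.1 0.2 0.4] grip 0.0855 t 7.7
turn 0.0 cm [-0.05 -0.12  6.33] rows 1.5187691020670184
finc [0.6007 0.1667 0.1013] fin low top [0.5727 0.1617 0.0984] fin low bot [0.5885 0.1645 0.0755] btn [0.6133 0.1649 0.0841]
```

The lid is still home after release (plate top z 0.157). Next I get the open finger's shape in the tool frame from wrist depth, and plan the push on the fin.

Run:
```python
from h import *
p,d,inf=snap('wrist');P=cloud(inf,d,True)
o=get_obs();M=R.from_quat(o['tool_rot']).as_matrix();Q=(P-o['eef_pos'])@M
for s in(1,-1):
    m=(Q[...,1]*s>.03)&(Q[...,1]*s<.075)&(Q[...,2]>-.09)&(Q[...,2]<.03)&(abs(Q[...,0])<.03)
    q=Q[m]
    for a in np.arange(-.05,.03,.01):
        t=q[(q[:,2]>=a)&(q[:,2]<a+.01)]
        if len(t):print(s,round(a,3),len(t),t.min(0).round(3),t.max(0).round(3))
u=np.array([np.cos(.1763),np.sin(.1763),0])
tgt=np.array([.6116,.2062,0])-.0785*u
ey=np.array([-np.sin(.1763),np.cos(.1763),0])
print('above push start', tgt-.07*ey)
plan(np.r_[(tgt-.07*ey)[:2],.26],np.radians(10.1))
```

```text
1 -0.05 686 [-0.011  0.042 -0.05 ] [ 0.012  0.057 -0.04 ]
1 -0.04 570 [-0.011  0.042 -0.04 ] [ 0.012  0.056 -0.03 ]
1 -0.03 235 [-0.011  0.042 -0.03 ] [ 0.012  0.054 -0.023]
-1 -0.05 686 [-0.011 -0.057 -0.05 ] [ 0.012 -0.042 -0.04 ]
-1 -0.04 585 [-0.011 -0.057 -0.04 ] [ 0.012 -0.042 -0.03 ]
-1 -0.03 232 [-0.011 -0.055 -0.03 ] [ 0.012 -0.042 -0.022]
above push start [0.54659397 0.12351708 0.        ]
pos [ 0.6124 -0.1894  0.2566] yaw 10.37 F [ 0.7 -0.6 -1.3] grip 0.0851 t 7.75
turn 0.0046 cm [31.96 -0.84 -0.34] rows 7.66756631073261
```

Run:
```python
from h import *
p,d,inf=snap('wrist','w3.png')
o=get_obs();M=R.from_quat(o['tool_rot']).as_matrix();K=np.array(inf['mtx']);W=np.array(inf['world_to_cam'])
print(K[0],K[1],'cam in tool',M.T@(np.linalg.inv(W)[:3,3]-o['eef_pos']))
for z in(-.04,-.022,-.01,.001,.014):
  for x in(-.011,.011):
    c=(W@np.r_[o['eef_pos']+M@[x,.0425,z],1])[:3];th=np.arctan2(np.hypot(*c[:2]),c[2]);u=c[:2]/np.hypot(*c[:2])*th
    uu,vv=K[0,0]*u[0]+K[0,2],K[1,1]*u[1]+K[1,2]
    print(z,x,'row %.0f col %.0f'%(vv,uu),'depth exp %.3f got %.3f'%(c[2],d[int(vv),int(uu)]))
```

```text
[325.1922621    0.         278.69004759] [  0.         325.1922621  211.07818856] cam in tool [ 0.08045285 -0.00061437 -0.15154183]
-0.04 -0.011 row 328 col 375 depth exp 0.135 got 0.491
-0.04 0.011 row 286 col 382 depth exp 0.128 got 0.127
-0.022 -0.011 row 305 col 366 depth exp 0.152 got 0.476
-0.022 0.011 row 266 col 372 depth exp 0.145 got 0.454
-0.01 -0.011 row 293 col 361 depth exp 0.163 got 0.468
-0.01 0.011 row 255 col 365 depth exp 0.156 got 0.449
0.001 -0.011 row 282 col 356 depth exp 0.174 got 0.463
0.001 0.011 row 246 col 360 depth exp 0.167 got 0.445
0.014 -0.011 row 271 col 352 depth exp 0.186 got 0.456
0.014 0.011 row 237 col 355 depth exp 0.179 got 0.440
```

View pics/w3.png

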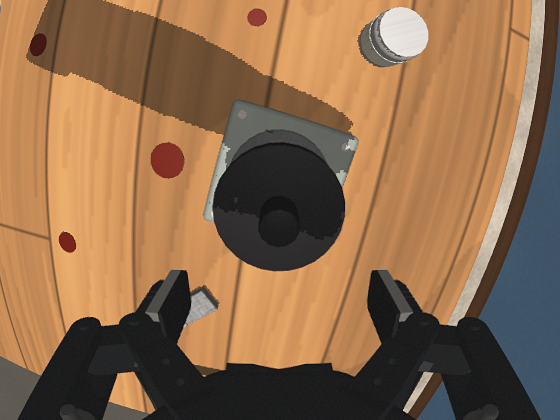

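By camera the open tips sit about 22 mm behind the TCP, well short of the stated `tip_reach`. I'll use heights that are safe under either value. Moving over to the console now.

>>> {"op": "arm_command", "data": {"translation": [[4,0,0],[8,-0.2,0],[12,-0.4,0],[16,-0.6,0],[20,-0.8,0]], "turn": [0.005,0.005,0.005,0.005,0.005], "hand": [0,0,0,0,0]}}

```text
clock: 8.22
eef_pos: [0.5667, 0.0074, 0.2549]
tool_rot: [0.642, 0.766, -0.001, -0.001]
ft_force: [0.6, 0.0, 0.3]
grip_width: 0.0852
```

>>> {"op": "arm_command", "data": {"translation": [[4,0,0],[8,0,0],[11,0,0],[12,0,0],[12,0,0]], "turn": [0,0,0,0,0], "hand": [0,0,0,0,0]}}

```text
clock: 8.63
eef_pos: [0.546, 0.1265, 0.2554]
tool_rot: [0.64, 0.768, -0.001, -0.001]
ft_force: [-0.9, -0.5, -0.3]
grip_width: 0.0855
```

Run:
```python
from h import *
plan((.5466,.1235,.075),np.radians(10.1))
p,d,inf=snap('top');P=cloud(inf,d);print(0)
p,d,inf=snap('wrist','w4.png');P=cloud(inf,d,True)
a=.1763;t=np.radians(35)
n=np.array([-np.sin(t)*np.cos(a),-np.sin(t)*np.sin(a),np.cos(t)])
ex=np.array([np.cos(t)*np.cos(a),np.cos(t)*np.sin(a),np.sin(t)]);ey=np.array([-np.sin(a),np.cos(a),0])
B=np.c_[ex,ey,n]; q=((P-[.6116,.2062,.0709])@B)
m=(abs(q[...,2]-.049)<.003)&(abs(q[...,0])<.04)&(abs(q[...,1]+.037)<.03);f=q[m]
print('fin top',len(f),np.percentile(f,[2,50,98],0).round(4))
m=(abs(q[...,2])<.004)&(abs(q[...,0])<.06)&(abs(q[...,1])<.06);print('face h',np.median(q[m],0))
m=(abs(q[...,2]-.024)<.002)&(abs(q[...,0])<.06)&(abs(q[...,1]-.03)<.02);f=q[m];print('rails',np.histogram(f[:,0],np.arange(-.05,.051,.005)))
```

```text
pos [0.546  0.1265 0.2554] yaw 10.34 F [-0.9 -0.5 -0.3] grip 0.0855 t 8.63
turn 0.0042 cm [-0.31  0.07 18.04] rows 4.325821101642445
0
fin top 523 [[-0.02   -0.0387  0.0467]
 [ 0.0062 -0.0337  0.049 ]
 [ 0.0275 -0.0292  0.0505]]
face h [ 0.00823125  0.0177893  -0.00023342]
rails (array([  0,   0,   0, 118, 159,   0,   0,   0,   0,   0,   0,   0,   0,
         0,   0,   0,  32, 209,  99,   0]), array([-5.00000000e-02, -4.50000000e-02, -4.00000000e-02, -3.50000000e-02,
       -3.00000000e-02, -2.50000000e-02, -2.00000000e-02, -1.50000000e-02,
       -1.00000000e-02, -5.00000000e-03, -2.77555756e-17,  5.00000000e-03,
        1.00000000e-02,  1.50000000e-02,  2.00000000e-02,  2.50000000e-02,
        3.00000000e-02,  3.50000000e-02,  4.00000000e-02,  4.50000000e-02,
        5.00000000e-02]))
```

View pics/w4.png

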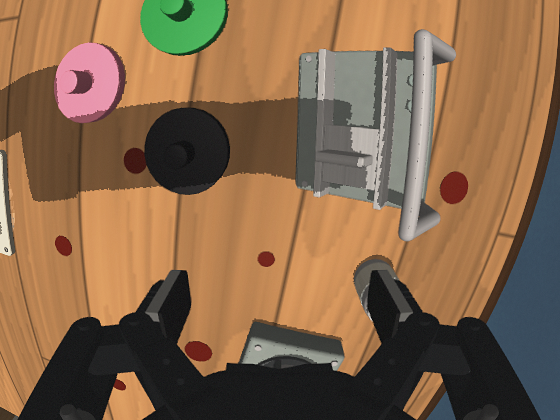

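The wrist picture shows the fin at about (158, 345), the rails and the hoop at cols 400–440, and clear space at the start of the push. I'll descend beside the fin.

>>> {"op": "arm_command", "data": {"translation": [[-0.3,0,4],[-0.3,0,8],[-0.3,0,12],[-0.3,0,15],[-0.3,0,16]], "turn": [0,0,0,0,0], "hand": [0,0,0,0,0]}}

```text
clock: 9.15
eef_pos: [0.5441, 0.118, 0.0913]
tool_rot: [0.644, 0.765, -0.004, -0.003]
ft_force: [-0.1, 0.6, 0.4]
grip_width: 0.085
```

>>> {"op": "arm_command", "data": {"translation": [[0,0,1],[0,0,2],[0,0,2]], "turn": [0,0,0], "hand": [0,0,0]}}

```text
clock: 9.4
eef_pos: [0.5481, 0.1204, 0.0765]
tool_rot: [0.643, 0.766, -0.0, -0.0]
ft_force: [-0.2, 0.0, -0.1]
grip_width: 0.0856
```

Run:
```python
from h import *
plan((.5466,.1235,.075))
p,d,inf=snap('scene','s5.png')
cv2.imwrite('pics/s5c.png',cv2.resize(p[160:280,260:420,::-1],(800,600),interpolation=cv2.INTER_CUBIC))
```

```text
pos [0.5481 0.1204 0.0765] yaw 10.01 F [-0.2  0.  -0.1] grip 0.0856 t 9.4
turn 0.0 cm [ 0.33 -0.1   0.15] rows 0.08951835747561535
```

View pics/s5c.png

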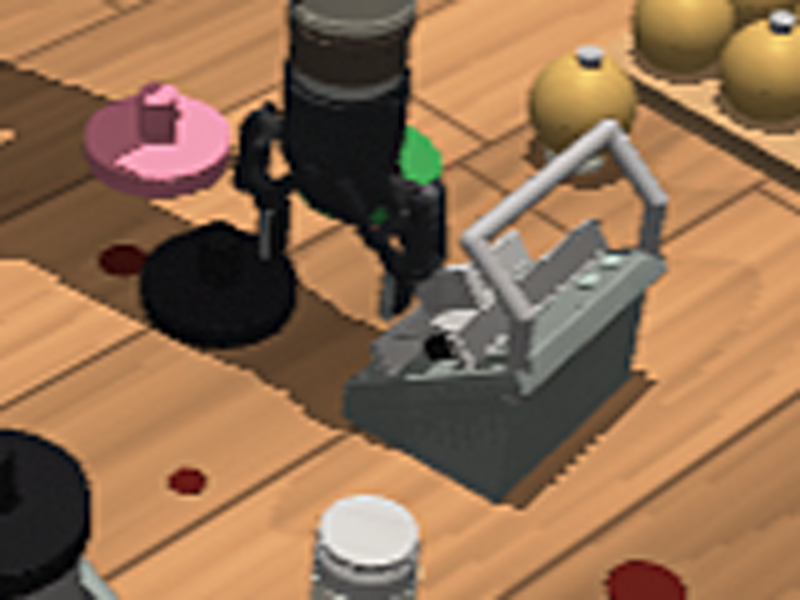

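The finger tip at about (315, 390) is at fin height on the right side of the fin, with no contact. I'll push along +y.

>>> {"op": "arm_command", "data": {"translation": [[1,0,0.2],[2,0,0.2],[3,0,0.2],[4,0,0.2],[4,0,0.2]], "turn": [0,0,0,0,0], "hand": [0,0,0,0,0]}}

```text
clock: 9.87
eef_pos: [0.5413, 0.1633, 0.0761]
tool_rot: [0.641, 0.767, 0.001, 0.0]
ft_force: [0.4, -0.7, 0.1]
grip_width: 0.0857
```

```bash
cat >> h.py <<'E'
_a=.1763;_t=np.radians(35)
CB=np.c_[[np.cos(_t)*np.cos(_a),np.cos(_t)*np.sin(_a),np.sin(_t)],[-np.sin(_a),np.cos(_a),0],[-np.sin(_t)*np.cos(_a),-np.sin(_t)*np.sin(_a),np.cos(_t)]]
CO=np.array([.6116,.2062,.0709])
def fin(cam='top'):
    p,d,inf=snap(cam);q=(cloud(inf,d,cam=='wrist')-CO)@CB
    for h,w in((.049,.003),(.019,.003)):
        m=(abs(q[...,2]-h)<w)&(q[...,0]<.026)&(q[...,0]>-.018)&(abs(q[...,1])<.075);f=q[m]
        print(cam,h,len(f),np.percentile(f,[3,50,97],0)[:,1].round(4) if len(f) else 0)
def eefc():
    o=get_obs();v=np.array(o['eef_pos'])-CO;print('eef u,y,z rel',[round(x,4) for x in(v[0]*np.cos(_a)+v[1]*np.sin(_a),v[1]*np.cos(_a)-v[0]*np.sin(_a),v[2])],o['ft_force'].round(1))
E
python3 -c "
from h import *
fin();fin('wrist');fin('scene');eefc()"
```

```text
top 0.049 0 0
top 0.019 0 0
wrist 0.049 2648 [-0.0312 -0.0128 -0.0079]
wrist 0.019 5277 [-0.0403  0.0024  0.0162]
scene 0.049 15 [-0.045  -0.0375 -0.0113]
scene 0.019 46 [-0.046  -0.0318  0.0076]
eef u,y,z rel [np.float64(-0.078), np.float64(-0.0316), np.float64(0.0042)] [-1.1  0.2  0.3]
```

The tab is moving (fin now at about −13 mm). I'll continue to the end stop.

>>> {"op": "arm_command", "data": {"translation": [[1,0,0],[2,0,0],[3,0,0],[3.8,0,0],[3.8,0,0]], "turn": [0,0,0,0,0], "hand": [0,0,0,0,0]}}

```text
clock: 10.43
eef_pos: [0.5339, 0.2001, 0.0749]
tool_rot: [0.641, 0.767, 0.0, -0.0]
ft_force: [0.2, 0.0, -1.2]
grip_width: 0.0854
```

>>> {"op": "arm_command", "data": {"translation": [[0.3,0,0],[0.6,0,0],[0.6,0,0]], "turn": [0,0,0], "hand": [0,0,0]}}

```text
clock: 10.68
eef_pos: [0.5329, 0.2043, 0.0749]
tool_rot: [0.642, 0.767, -0.0, -0.0]
ft_force: [0.2, -0.5, 0.7]
grip_width: 0.0854
```

```bash
python3 -c "
from h import *
fin('wrist');eefc()"
```

```text
wrist 0.049 2574 [0.0101 0.0284 0.0334]
wrist 0.019 5421 [0.0011 0.0438 0.0578]
eef u,y,z rel [np.float64(-0.0778), np.float64(0.0119), np.float64(0.0041)] [ 0.   0.2 -1.4]
```

>>> {"op": "arm_command", "data": {"translation": [[0.3,0,0],[0.6,0,0],[0.8,0,0],[0.8,0,0],[0.8,0,0]], "turn": [0,0,0,0,0], "hand": [0,0,0,0,0]}}

```text
clock: 11.15
eef_pos: [0.5327, 0.2051, 0.0751]
tool_rot: [0.645, 0.764, -0.004, 0.005]
ft_force: [2.2, -17.4, 3.6]
grip_width: 0.0855
```

```bash
python3 -c "
from h import *
fin('wrist');eefc()"
```

```text
wrist 0.049 2528 [0.0114 0.0286 0.0335]
wrist 0.019 5364 [0.0011 0.0441 0.0578]
eef u,y,z rel [np.float64(-0.0779), np.float64(0.0127), np.float64(0.0041)] [  3.  -16.9   3.2]
```

The tab is at its end stop (17 N). I'll back off, rise and find the button.

>>> {"op": "arm_command", "data": {"translation": [[-1.5,0,0],[-3.5,0,-1],[-5.5,0,-3],[-6,0,-5],[-6,0,-5]], "turn": [0,0,0,0,0], "hand": [0,0,0,0,0]}}

```text
clock: 11.62
eef_pos: [0.545, 0.1521, 0.1293]
tool_rot: [0.643, 0.766, 0.003, 0.002]
ft_force: [0.3, -0.0, 1.0]
grip_width: 0.0853
```

Run:
```python
from h import *
for cam in('wrist','top'):
    p,d,inf=snap(cam,cam+'6.png');q=(cloud(inf,d,cam=='wrist')-CO)@CB
    m=(abs(q[...,2]-.014)<.006)&(abs(q[...,0]-.004)<.03)&(abs(q[...,1]+.04)<.03)&(p.max(-1)<70);f=q[m]
    print(cam,len(f),np.percentile(f,[2,50,98],0).round(4) if len(f) else 0)
    for s in spot_point(cam,'start_top')[:2]:
        r,c=s['location'];print(s['conf'],r,c,(px2w(inf,d,r,c,cam=='wrist')-CO)@CB)
fin('wrist');eefc()
p=cv2.imread('pics/wrist6.png');cv2.imwrite('pics/wrist6c.png',p)
```

```text
wrist 3194 [[-0.0179 -0.0615  0.0081]
 [ 0.0049 -0.0382  0.0139]
 [ 0.025  -0.0183  0.0154]]
0.97 227.3 383.1 [ 0.00278782 -0.03693031  0.01372947]
top 0 0
wrist 0.049 1523 [0.0237 0.0285 0.0331]
wrist 0.019 5411 [-0.0003  0.0351  0.0566]
eef u,y,z rel [np.float64(-0.0785), np.float64(-0.0399), np.float64(0.053)] [-0.  -0.4 -0.1]
```

View pics/wrist6.png

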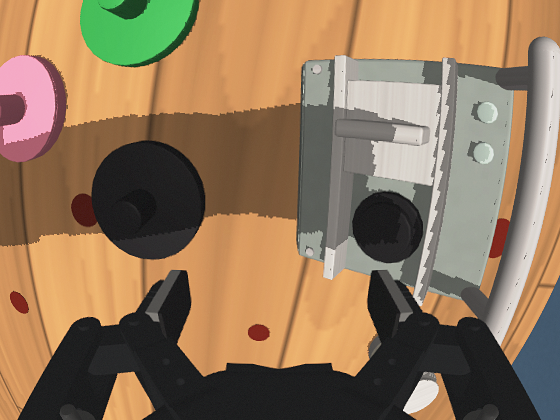

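The tab is off and the black button at about (227, 385) is bare, at (s 3.5, y −39.5, h 14) mm. Before pressing I check how wide the linkage is at the bar's height.

Run:
```python
from h import *
p,d,inf=snap('wrist');P=cloud(inf,d,True)
o=get_obs();M=R.from_quat(o['tool_rot']).as_matrix();Q=(P-o['eef_pos'])@M
m=(Q[...,1]>.02)&(Q[...,1]<.12)&(Q[...,2]<-.02)&(abs(Q[...,0])<.05);m[:, :]&=(d>0)
for a in np.arange(-.16,-.02,.01):
    t=Q[m&(Q[...,2]>=a)&(Q[...,2]<a+.01)&(p.max(-1)<110)]
    if len(t):print(round(a,3),len(t),t.min(0).round(3),t.max(0).round(3))
eefc();plan(CO+np.array([-.062*np.cos(_a),-.062*np.sin(_a),.010])+CB@[0,-.0395,0]) if 0 else None
c,s=np.cos(.1763),np.sin(.1763);y=-.0395
plan((CO[0]-.063*c-y*s,CO[1]-.063*s+y*c,CO[2]+.003),.1763)
```

```text
-0.12 634 [ 0.009  0.051 -0.117] [ 0.015  0.069 -0.11 ]
-0.11 2195 [ 0.001  0.02  -0.11 ] [ 0.021  0.07  -0.1  ]
-0.1 3001 [-0.012  0.02  -0.1  ] [ 0.019  0.072 -0.09 ]
-0.09 2556 [-0.014  0.02  -0.09 ] [ 0.019  0.073 -0.08 ]
-0.08 3040 [-0.012  0.03  -0.08 ] [ 0.018  0.074 -0.07 ]
-0.07 1344 [-0.007  0.039 -0.07 ] [ 0.05   0.097 -0.06 ]
-0.06 1067 [-0.01   0.041 -0.06 ] [ 0.05   0.095 -0.05 ]
-0.05 694 [-0.011  0.041 -0.05 ] [ 0.012  0.056 -0.04 ]
-0.04 581 [-0.01   0.041 -0.04 ] [ 0.012  0.055 -0.03 ]
-0.03 302 [-0.011  0.041 -0.03 ] [ 0.012  0.054 -0.021]
eef u,y,z rel [np.float64(-0.0786), np.float64(-0.0399), np.float64(0.053)] [-0.2  0.1  0.3]
pos [0.5413 0.1531 0.1239] yaw 10.14 F [-0.2  0.1  0.3] grip 0.0852 t 11.92
turn 0.0006 cm [0.04 1.57 4.99] rows 1.2547766814531984
```

The linkage reaches y = 69–74 mm, so I'll press low on the cap with TCP u from −71 to −67 mm. That keeps it about 5 mm clear of the bar.

>>> {"op": "arm_command", "data": {"translation": [[0,0.3,2],[0,0.75,4.5],[0,0.75,5.8],[0,0.75,6.0],[0,0.75,6.0]], "turn": [0,0,0,0,0], "hand": [0,0,0,0,0]}}

```text
clock: 12.33
eef_pos: [0.548, 0.1541, 0.0632]
tool_rot: [0.642, 0.767, -0.002, -0.001]
ft_force: [-0.2, -0.2, 0.6]
grip_width: 0.0851
```

>>> {"op": "arm_command", "data": {"translation": [[0,0,0],[0,0,0]], "turn": [0,0], "hand": [0,0]}}

```text
clock: 12.5
eef_pos: [0.5504, 0.1545, 0.0661]
tool_rot: [0.642, 0.767, 0.001, 0.001]
ft_force: [-1.1, -0.3, 0.3]
grip_width: 0.0856
```

```bash
python3 -c "
from h import *
eefc()"
```

```text
eef u,y,z rel [np.float64(-0.0693), np.float64(-0.0402), np.float64(-0.0048)] [-1.1 -0.3  0.3]
```

>>> {"op": "arm_command", "data": {"translation": [[0,-0.1,0.4],[0,-0.1,0.8],[0,-0.1,0.9],[0,-0.1,0.9]], "turn": [0,0,0,0], "hand": [0,0,0,0]}}

```text
clock: 12.83
eef_pos: [0.5483, 0.1537, 0.0558]
tool_rot: [0.642, 0.766, -0.0, -0.0]
ft_force: [0.1, 0.8, 0.3]
grip_width: 0.0854
```

>>> {"op": "arm_command", "data": {"translation": [[0,0.1,0.2],[0,0.2,0.3],[0,0.2,0.3]], "turn": [0,0,0], "hand": [0,0,0]}}

```text
clock: 13.08
eef_pos: [0.5508, 0.1542, 0.0529]
tool_rot: [0.642, 0.766, -0.0, -0.0]
ft_force: [-0.2, -0.1, 0.1]
grip_width: 0.0854
```

```bash
cat >> h.py <<'E'
def btn():
    p,d,inf=snap('wrist');q=(cloud(inf,d,True)-CO)@CB
    m=(abs(q[...,2]-.01)<.008)&(np.hypot(q[...,0]-.008,q[...,1]+.0395)<.012)&(p.max(-1)<80);f=q[m]
    print('btn h',len(f),np.percentile(f[:,2],[10,50,90]).round(4) if len(f) else 0)
E
python3 -c "
from h import *
eefc();btn()"
```

```text
eef u,y,z rel [np.float64(-0.069), np.float64(-0.0405), np.float64(-0.018)] [-0.2 -0.1  0.1]
btn h 1393 [0.0134 0.0142 0.015 ]
```

>>> {"op": "arm_command", "data": {"translation": [[0,0,0.2],[0,0,0.4],[0,0,0.4]], "turn": [0,0,0], "hand": [0,0,0]}}

```text
clock: 13.38
eef_pos: [0.5504, 0.1542, 0.0489]
tool_rot: [0.642, 0.767, -0.0, -0.0]
ft_force: [-1.6, -0.2, 1.3]
grip_width: 0.0854
```

```bash
python3 -c "
from h import *
eefc();btn()"
```

```text
eef u,y,z rel [np.float64(-0.0694), np.float64(-0.0405), np.float64(-0.022)] [-1.6 -0.2  1.3]
btn h 1470 [0.0121 0.013  0.0138]
```

Contact: the button is down 1.2 mm. I'll keep going along the normal.

>>> {"op": "arm_command", "data": {"translation": [[0,0.1,0.2],[0,0.2,0.4],[0,0.3,0.5],[0,0.3,0.5]], "turn": [0,0,0,0], "hand": [0,0,0,0]}}

```text
clock: 13.77
eef_pos: [0.552, 0.1544, 0.0457]
tool_rot: [0.642, 0.767, -0.001, -0.001]
ft_force: [-10.7, -2.0, 14.8]
grip_width: 0.0854
```

```bash
python3 -c "
from h import *
eefc();btn()"
```

```text
eef u,y,z rel [np.float64(-0.0678), np.float64(-0.0405), np.float64(-0.0252)] [-10.7  -2.   14.8]
btn h 1475 [0.0093 0.0101 0.011 ]
```

Run:
```python
from h import *
o=get_obs();F=np.array(o['ft_force']);T=np.array(o['ft_torque']);M=R.from_quat(o['tool_rot']).as_matrix()
print('F',F,'T',T,'tool F',M.T@F,'tool T',M.T@T)
r=np.cross(F,T)/(F@F);print('closest pt of action line, tool axes (world-ref arm)',M.T@r,'dir',M.T@F/np.linalg.norm(F))
btn();eefc()
p,d,inf=snap('scene');cv2.imwrite('pics/s7c.png',cv2.resize(p[170:270,290:420,::-1],(780,600),interpolation=cv2.INTER_CUBIC))
```

```text
F [-11.16341771  -2.46002811  15.56477996] T [-0.35940967  1.34493472 -0.00445096] tool F [ -0.46694865 -11.45702363 -15.53880874] tool T [ 1.38709193 -0.11831381  0.00472615]
closest pt of action line, tool axes (world-ref arm) [-0.00507487 -0.05778887  0.0427612 ] dir [-0.02417976 -0.59327309 -0.80463804]
btn h 1474 [0.0094 0.0102 0.011 ]
eef u,y,z rel [np.float64(-0.0678), np.float64(-0.0405), np.float64(-0.0252)] [-10.5  -1.9  14.9]
```

View pics/s7c.png

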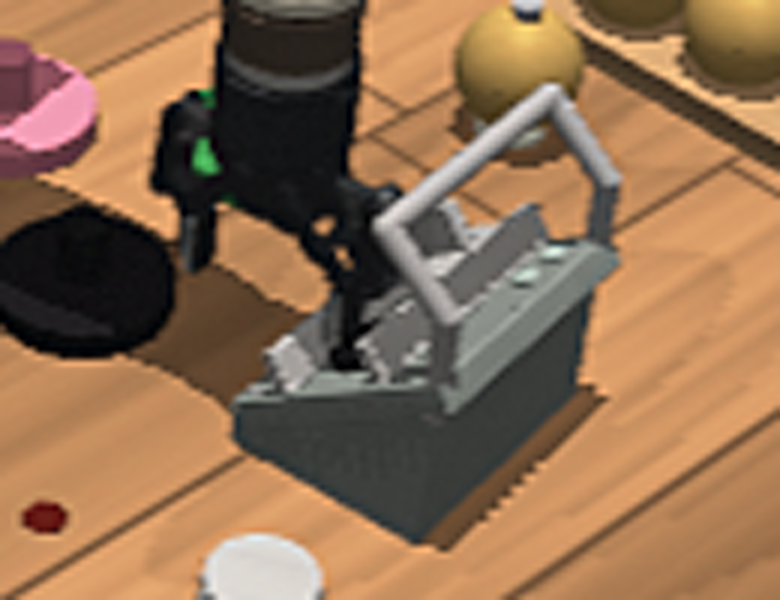

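18 N at about 4 mm of travel means something beyond the spring. I'll back off slightly and see where the force acts.

>>> {"op": "arm_command", "data": {"translation": [[0,-0.06,-0.1],[0,-0.12,-0.18],[0,-0.12,-0.18]], "turn": [0,0,0], "hand": [0,0,0]}}

```text
clock: 14.17
eef_pos: [0.5518, 0.1544, 0.0459]
tool_rot: [0.642, 0.767, -0.0, -0.0]
ft_force: [-4.5, -0.8, 5.6]
grip_width: 0.0855
```

```bash
cat >> h.py <<'E'
def act(n=4):
    Fs=[];Ts=[]
    for i in range(n):
        p,d,inf=snap('wrist');o=get_obs();Fs.append(o['ft_force']);Ts.append(o['ft_torque'])
    M=R.from_quat(o['tool_rot']).as_matrix();F=M.T@np.mean(Fs,0);T=M.T@np.mean(Ts,0)
    r=np.cross(F,T)/(F@F);k=(.054-r[1])/F[1];print('F tool',F.round(2),'T',T.round(3),'action at y=.054: z',(r+k*F).round(4))
E
python3 - <<'E'
from h import *
eefc();btn();act()
p,d,inf=snap('wrist');P=cloud(inf,d,True)-CO
u=P[...,0]*np.cos(_a)+P[...,1]*np.sin(_a);y=P[...,1]*np.cos(_a)-P[...,0]*np.sin(_a);z=P[...,2]
m=(z>.085)&(z<.14)&(u>-.02)&(u<.04)&(abs(y)<.04)&(p.min(-1)>80);print('bar',m.sum(),np.percentile(np.c_[u[m],y[m],z[m]],[2,50,98],0).round(4) if m.any() else 0)
E
```

```text
eef u,y,z rel [np.float64(-0.068), np.float64(-0.0405), np.float64(-0.025)] [-4.5 -0.8  5.6]
btn h 1463 [0.0097 0.0106 0.0113]
F tool [ 0.09 -4.97 -5.86] T [ 0.694 -0.043  0.031] action at y=.054: z [-0.009   0.054   0.2035]Traceback (most recent call last):
  File "<stdin>", line 4, in <module>
NameError: name '_a' is not defined
```

>>> {"op": "arm_command", "data": {"translation": [[0,-0.06,-0.1],[0,-0.12,-0.15],[0,-0.12,-0.15]], "turn": [0,0,0], "hand": [0,0,0]}}

```text
clock: 14.72
eef_pos: [0.5511, 0.1543, 0.047]
tool_rot: [0.642, 0.767, -0.0, -0.0]
ft_force: [-2.5, -1.3, 1.7]
grip_width: 0.0851
```

Run:
```python
from h import *
_a=.1763
eefc();btn();act(5)
for cam in('wrist','scene'):
    p,d,inf=snap(cam);P=cloud(inf,d,cam=='wrist')-CO
    u=P[...,0]*np.cos(_a)+P[...,1]*np.sin(_a);y=P[...,1]*np.cos(_a)-P[...,0]*np.sin(_a);z=P[...,2]
    m=(z>.09)&(z<.135)&(u>-.02)&(u<.05)&(abs(y-.01)<.04)&(p.min(-1)>80);print('bar',m.sum(),np.percentile(np.c_[u[m],y[m],z[m]],[2,50,98],0).round(4) if m.any() else 0)
# finger tip near the cap, in face coordinates (dark points), scene camera
q=(P+0)@CB
m=(abs(q[...,1]+.04)<.02)&(abs(q[...,0])<.04)&(q[...,2]>.002)&(q[...,2]<.06)&(p.max(-1)<60)
f=q[m]
for a in np.arange(0,.06,.006):
    t=f[(f[:,2]>=a)&(f[:,2]<a+.006)]
    if len(t):print(round(a,3),len(t),t.min(0).round(4),t.max(0).round(4))
```

```text
eef u,y,z rel [np.float64(-0.0687), np.float64(-0.0405), np.float64(-0.0239)] [-2.5 -1.3  1.7]
btn h 1459 [0.011  0.0118 0.0126]
F tool [-0.03 -2.48 -1.23] T [ 0.434 -0.003 -0.004] action at y=.054: z [0.0022 0.054  0.2014]
bar 0 0
bar 83 [[ 0.0162 -0.0286  0.1113]
 [ 0.0248  0.0093  0.1184]
 [ 0.0289  0.0485  0.1221]]
0.006 9 [-0.0142 -0.057   0.0081] [ 0.0005 -0.0247  0.0118]
0.012 15 [-0.0159 -0.0596  0.0122] [ 0.0051 -0.033   0.0169]
0.018 8 [-0.0134 -0.0538  0.0185] [ 0.0009 -0.0363  0.0236]
0.024 8 [-0.0073 -0.0559  0.025 ] [ 0.0035 -0.041   0.0299]
0.03 7 [-0.005  -0.0569  0.0302] [ 0.0296 -0.0394  0.0358]
0.036 18 [ 0.003  -0.0573  0.0364] [ 0.0331 -0.0341  0.042 ]
0.042 18 [ 0.0058 -0.0572  0.0426] [ 0.0351 -0.0347  0.0472]
0.048 18 [ 0.0088 -0.0557  0.0483] [ 0.0385 -0.036   0.054 ]
0.054 15 [ 0.0073 -0.0576  0.0543] [ 0.0382 -0.0332  0.0596]
```

>>> {"op": "arm_command", "data": {"translation": [[0,0,-0.4],[0,0,-1.0],[0,0.5,-1.0],[0,0.5,-1.0],[0,0.5,-1.0]], "turn": [0,0,0,0,0], "hand": [0,0,0,0,0]}}

```text
clock: 15.53
eef_pos: [0.5577, 0.1555, 0.058]
tool_rot: [0.642, 0.766, 0.001, 0.001]
ft_force: [0.2, -0.1, 0.9]
grip_width: 0.0852
```

>>> {"op": "arm_command", "data": {"translation": [[0,0,0.3],[0,0,0.6],[0,0,0.8],[0,0,0.8]], "turn": [0,0,0,0], "hand": [0,0,0,0]}}

```text
clock: 15.87
eef_pos: [0.5567, 0.1553, 0.0497]
tool_rot: [0.642, 0.767, 0.001, 0.0]
ft_force: [-0.7, 0.4, 4.8]
grip_width: 0.0856
```

Run:
```python
from h import *
_a=.1763
eefc();btn();act(2)
p,d,inf=snap('wrist');P=cloud(inf,d,True)-CO
u=P[...,0]*np.cos(_a)+P[...,1]*np.sin(_a);y=P[...,1]*np.cos(_a)-P[...,0]*np.sin(_a);z=P[...,2]
m=(z>.09)&(z<.14)&(u>-.03)&(u<.06)&(abs(y-.01)<.07);print('bar',m.sum(),np.percentile(np.c_[u[m],y[m],z[m]],[2,50,98],0).round(4) if m.any() else 0)
```

```text
eef u,y,z rel [np.float64(-0.0629), np.float64(-0.0404), np.float64(-0.0212)] [-0.7  0.4  4.8]
btn h 1267 [0.0078 0.0086 0.0095]
F tool [-0.47  0.1  -4.22] T [-0.142 -0.033 -0.034] action at y=.054: z [-0.1058  0.054  -0.8838]
bar 468 [[-0.0094 -0.0295  0.0901]
 [-0.0004 -0.028   0.0919]
 [ 0.0051 -0.0266  0.0958]]
```

Better: 5.4 mm down at 4.2 N. A little further.

>>> {"op": "arm_command", "data": {"translation": [[0,0,0.15],[0,0.05,0.3],[0,0.05,0.3],[0,0.05,0.3]], "turn": [0,0,0,0], "hand": [0,0,0,0]}}

```text
clock: 16.4
eef_pos: [0.557, 0.1554, 0.049]
tool_rot: [0.642, 0.767, 0.001, 0.001]
ft_force: [-6.4, -2.0, 17.6]
grip_width: 0.0853
```

```bash
python3 -c "
from h import *
eefc();btn();act(2)"
```

```text
eef u,y,z rel [np.float64(-0.0626), np.float64(-0.0404), np.float64(-0.0219)] [-6.4 -2.  17.6]
btn h 1259 [0.0074 0.0082 0.0092]
F tool [ -0.45  -6.88 -16.93] T [ 0.462 -0.107  0.022] action at y=.054: z [-0.0008  0.054   0.2001]
```

The same pad corner stops on a plane at h≈8 mm in both places, so the pad is overhanging the cap's low edge onto something around the button. I need to press further up-slope, so I check the bar's true position from the first depth clouds.

Run:
```python
from h import *
a=.1763
for cam in('top','scene'):
    P=np.load(cam+'_con.npy')-CO
    u=P[:,0]*np.cos(a)+P[:,1]*np.sin(a);y=P[:,1]*np.cos(a)-P[:,0]*np.sin(a);z=P[:,2]
    m=(z>.098)&(z<.13)&(abs(y+.01)<.05)&(u<.08)&(u>-.05)
    A=np.c_[u,y,z][m];print(cam,len(A),np.percentile(A,[2,25,50,75,98],0).round(4).tolist())
    for lo in(-.06,-.04,-.02,0,.02):
        t=A[(A[:,1]>=lo)&(A[:,1]<lo+.02)]
        if len(t)>3:
            c,r=circ(t[:,[0,2]]);print(lo,len(t),'centre u,z',c.round(4),'r',r.round(4),'top z',t[:,2].max().round(4),'u rng',t[:,0].min().round(4),t[:,0].max().round(4))
```

```text
top 209 [[0.0153, -0.0574, 0.1126], [0.0177, -0.0349, 0.1181], [0.0202, -0.0103, 0.1206], [0.0239, 0.0151, 0.1224], [0.0286, 0.0379, 0.1261]]
-0.06 40 centre u,z [0.0203 0.1189] r 0.0052 top z 0.1262 u rng 0.0149 0.0273
-0.04 43 centre u,z [0.0208 0.1184] r 0.0051 top z 0.1246 u rng 0.0142 0.028
-0.02 43 centre u,z [0.0219 0.1186] r 0.0056 top z 0.1273 u rng 0.0154 0.0302
0 41 centre u,z [0.0215 0.1183] r 0.0057 top z 0.1267 u rng 0.0155 0.0298
0.02 42 centre u,z [0.0223 0.1184] r 0.0051 top z 0.1267 u rng 0.0153 0.0301
scene 113 [[0.015, -0.0563, 0.11], [0.0213, -0.0353, 0.1161], [0.024, -0.012, 0.1186], [0.0261, 0.0123, 0.1198], [0.0294, 0.0373, 0.122]]
-0.06 23 centre u,z [0.0212 0.1158] r 0.0054 top z 0.122 u rng 0.0143 0.0286
-0.04 23 centre u,z [0.0214 0.1157] r 0.0054 top z 0.1225 u rng 0.0146 0.0272
-0.02 24 centre u,z [0.0229 0.116 ] r 0.005 top z 0.1225 u rng 0.017 0.0296
0 21 centre u,z [0.0224 0.1153] r 0.0055 top z 0.1209 u rng 0.015 0.0289
0.02 22 centre u,z [0.0229 0.1158] r 0.0052 top z 0.122 u rng 0.0174 0.0298
```

The bar's front is at u≈14.5 mm in both cameras, so there is room. I'll lift, shift 4 mm up-slope and press.

>>> {"op": "arm_command", "data": {"translation": [[0,0,-0.6],[0,0,-1.2],[0,0.35,-1.2],[0,0.35,-1.2],[0,0.35,-1.2]], "turn": [0,0,0,0,0], "hand": [0,0,0,0,0]}}

```text
clock: 16.97
eef_pos: [0.5607, 0.156, 0.0581]
tool_rot: [0.642, 0.766, 0.0, 0.0]
ft_force: [-0.7, 1.4, 2.1]
grip_width: 0.0851
```

>>> {"op": "arm_command", "data": {"translation": [[0,0,0.3],[0,0,0.6],[0,0,0.9],[0,0,0.9]], "turn": [0,0,0,0], "hand": [0,0,0,0]}}

```text
clock: 17.3
eef_pos: [0.5613, 0.1562, 0.0521]
tool_rot: [0.642, 0.766, 0.002, 0.001]
ft_force: [-5.5, -1.1, 16.8]
grip_width: 0.0851
```

```bash
python3 -c "
from h import *
eefc();btn();act(2)"
```

```text
eef u,y,z rel [np.float64(-0.0583), np.float64(-0.0404), np.float64(-0.0188)] [-5.5 -1.1 16.8]
btn h 1013 [0.0074 0.0082 0.0093]
F tool [ -0.23  -5.14 -16.77] T [ 0.247 -0.114  0.05 ] action at y=.054: z [-0.0041  0.054   0.2241]
```

>>> {"op": "arm_command", "data": {"translation": [[0,0.05,0.1],[0,0.08,0.15],[0,0.08,0.15]], "turn": [0,0,0], "hand": [0,0,0]}}

```text
clock: 17.7
eef_pos: [0.5615, 0.1562, 0.0519]
tool_rot: [0.642, 0.766, 0.001, 0.001]
ft_force: [-10.4, -2.7, 24.4]
grip_width: 0.0851
```

Run:
```python
from h import *
eefc();btn();act(1)
p,d,inf=snap('wrist','w8.png');q=(cloud(inf,d,True)-CO)@CB
for n,m in dict(face=(abs(q[...,2])<.006)&(abs(q[...,0]-.0)<.025)&(abs(q[...,1]+.075)<.012),plate=(abs(q[...,2]-.021)<.005)&(abs(q[...,0])<.02)&(abs(q[...,1]-.012)<.008)).items():
    print(n,m.sum(),np.percentile(q[m][:,2],[10,50,90]).round(4) if m.any() else 0)
m=(np.abs(q[...,2]-.01)<.008)&(np.hypot(q[...,0]-.0035,q[...,1]+.0395)<.024)&(p.max(-1)<80)
f=q[m]
for lo in np.arange(-.02,.03,.006):
    t=f[(f[:,0]>=lo)&(f[:,0]<lo+.006)]
    if len(t):print(round(lo,3),len(t),np.median(t[:,2]).round(4))
cv2.imwrite('pics/w8c.png',cv2.resize(p[150:330,300:500,::-1],(660,594),interpolation=cv2.INTER_CUBIC))
```

```text
eef u,y,z rel [np.float64(-0.0581), np.float64(-0.0404), np.float64(-0.019)] [-10.4  -2.7  24.4]
btn h 1012 [0.0075 0.0082 0.0095]
F tool [ -0.92 -10.72 -25.88] T [ 0.873 -0.167  0.008] action at y=.054: z [0.0015 0.054  0.2119]
face 773 [-0.0001  0.0006  0.0013]
plate 3689 [0.0199 0.0207 0.0215]
-0.02 493 0.0082
-0.014 571 0.0086
-0.008 402 0.0081
-0.002 520 0.0081
0.004 608 0.0082
0.01 677 0.0081
0.016 654 0.0082
0.022 421 0.0082
```

View pics/w8c.png

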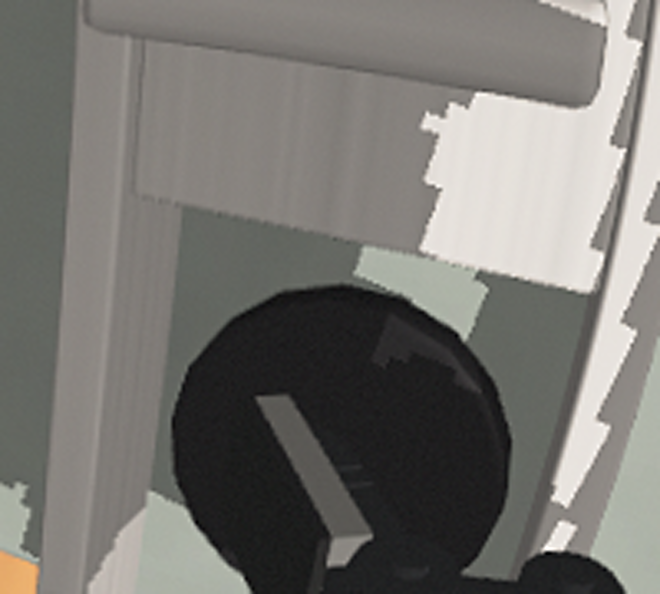

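The cap lies flat at 7.5 mm above the local face and doesn't change from 17 to 26 N, so it is right down. I'll release it, back out from under the bar, then go up.

>>> {"op": "arm_command", "data": {"translation": [[0,-0.4,-0.5],[0,-0.9,-1.2],[0,-1.8,-1.6],[0,-3,-2],[0,-3,-2]], "turn": [0,0,0,0,0], "hand": [0,0,0,0,0]}}

```text
clock: 18.27
eef_pos: [0.5284, 0.1502, 0.0674]
tool_rot: [0.642, 0.767, -0.002, -0.001]
ft_force: [-2.1, -0.9, 0.2]
grip_width: 0.0854
```

>>> {"op": "arm_command", "data": {"translation": [[0,0,-3],[0,0,-6],[0,0,-10],[0,0,-12],[0,0,-12]], "turn": [0,0,0,0,0], "hand": [0,0,0,0,0]}}

```text
clock: 18.68
eef_pos: [0.5344, 0.1516, 0.1929]
tool_rot: [0.642, 0.767, 0.004, 0.003]
ft_force: [0.4, 0.1, 0.1]
grip_width: 0.0855
```

Run:
```python
from h import *
eefc();btn();fin('wrist');fin('scene')
p,d,inf=snap('scene');P=cloud(inf,d)
m=(abs(P[...,2]-.157)<.008)&(np.hypot(P[...,0]-.6124,P[...,1]+.1926)<.075);print('lid',np.median(P[m][:,2]))
q,dd,_=snap('top')
cv2.imwrite('pics/end.png',np.vstack([cv2.resize(p[130:350,110:430,::-1],(560,385)),cv2.resize(q[120:330,80:500,::-1],(560,215))[:215]]))
print(get_obs()['clock'])
```

```text
eef u,y,z rel [np.float64(-0.0855), np.float64(-0.0402), np.float64(0.122)] [0.4 0.1 0.1]
btn h 564 [0.0134 0.0143 0.0152]
wrist 0.049 779 [0.0238 0.0286 0.0331]
wrist 0.019 3056 [-0.0003  0.0346  0.0566]
scene 0.049 3 [0.0198 0.0224 0.0286]
scene 0.019 32 [-0.0047  0.0146  0.0532]
lid 0.15630761376419466
18.9333
```

View pics/end.png

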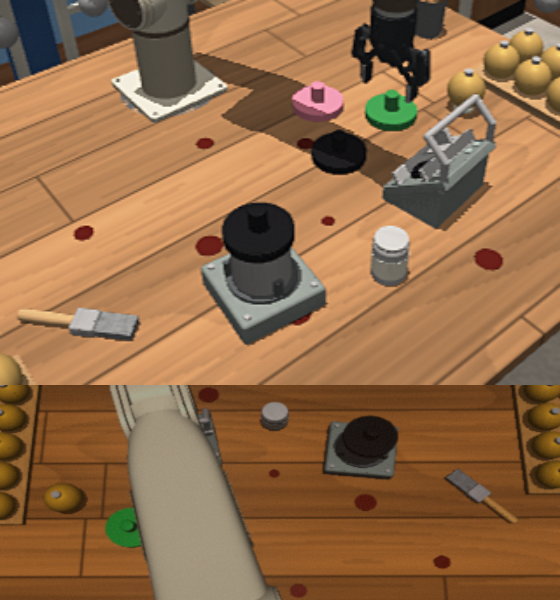

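The lid is seated level on the drum, the other black lid is lying knob up, the button has come back up (h 14.3 mm) and the tab is aside. The other things on the bench are in place. Handing in.

```bash
python3 -c "
from workcell import *
print(job_done())"
```

```text
the job is handed in; nothing more can be done
None
```

The job is done and handed in at about 19 s on the robot's clock; no verdict was reported.

- **Lid:** The right-hand black lid fitted on the first try, so I never picked up the other one, which lies knob up where it was. The fitted lid was pushed home and let go. Its top plate reads z ≈ 0.156–0.158 m, against 0.157 m for fully home.
- **Tab:** I slid it with one open finger until it met the end stop at about 17 N. It was still there in the last wrist check, with the fin at +28.6 mm in my face frame. The last scene-camera reading was 22 mm, but from only 3 points.
- **Button:** It took three presses. On the first the finger was too low and the cap stopped at about 4 mm of travel. The second and third both stopped at the same depth. On the third the force rose from 17 to 26 N with no further movement. The button then came back up to 14.3 mm, against 14 mm unpressed.
- **Bystanders:** The can, bauble and brush look undisturbed in the final pictures. I didn't measure their positions.

**Checks that disagreed:**
- **Cap depth:** Fully pressed, the cap read 7.5–8.2 mm above the face, where 7 mm was expected. I put that down to camera error.
- **Guard bar:** It measured about 27 mm behind the button, not 18 mm.
- **Fingertips:** With the gripper open, they sat about 22 mm behind the TCP, which doesn't match the given `tip_reach` of 14 mm. I went by the camera and the contact forces.

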